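# Find the skewer handle that fits, feel out its deep end and hold it hole-up

### The arm

A 6-joint arm with a two-finger parallel gripper is mounted at the origin on the work surface. World frame = base frame: x ahead of the robot, y to its left, z up, the work surface at z = 0. Lengths are in m, angles in rad, forces in N, time in s.
With the tool pointing down it reaches from about 0.35 to 0.85 m from the base axis. Payload 8.1 kg.
Tool frame: the origin (TCP) lies on the centre line of the jaws, within the pads' length; the fingertips stand 25 mm ahead of it and the grasp point (between the pads) lies 6 mm ahead of it; z points along the fingers, y is the line along which they close (so a half turn about z gives the same grasp; the last joint's range is limited). The gripper opens to 85 mm and grips with 20 to 120 N. Pads are 22 mm wide; open, the fingers measure 114 mm over their backs; the gripper's body (76 mm by 85 mm) begins 54 mm behind the grasp point. The pads swing forward as they close: fully open they stand 13 mm farther back than shut.
Start: joints at [1.235, 0.13, 1.488, -0, 1.523, -0.085], TCP at [0.149, 0.581, 0.256] pointing down, gripper open.
Joint ranges: [-2.96, 2.96], [-0.89, 2.26], [0.02, 2.5], [-1.34, 4.48], [0, 2.73], [-2.66, 2.66]. Speed limits (rad/s): [2.39, 2.39, 2.79, 3.14, 3.14, 3.14].

### API

Orientations are given as a 3x3 rotation matrix whose columns are the frame's x, y, z axes.
In Python, from station import manip gives the robot as it stands.
- The arm moves only by the shell command python3 -m handwheel 'ROWS' [FORCE]. ROWS is JSON, one flat list of numbers, 7 for each row, row after row: the turn, a rotation vector about the tool's x, y, z in rad, then the shift along the tool's x, y, z in cm, then the opening, from 0 (shut) to 1 (fully open). In form: [ax, ay, az, tx, ty, tz, gripper, ax, ay, az, tx, ty, tz, gripper, ...]. A call has 1 to 10 rows; each row shifts and turns the commanded pose from where the row before left it, along the tool's axes as they then stand; what a row does not reach is not made up. A row lasts 1/8 s, in which the tool goes at most 62.5 mm and 10.7 degrees, less where a joint would pass 70% of its speed; a pose out of reach is approached as far as the arm can. A call with a gripper value outside its range is refused whole. The fingers move at their own pace and stop on an object; FORCE is the grip in N (left out, the last holds). Time passes only in rows, so rows that do not move let the fingers close. It gives the time, the measured TCP pose, the force, the opening and the grip force at its end, in the units of the state.
- manip.sense(): the state, without advancing time (a new reading comes with each control period).
- manip.capture(name): name is "scene" or "top" or "wrist"; returns the picture (420x560x3 uint8, red, green, blue); there is no depth.
- manip.camera_params(name): a dict with "fx", "fy", "cx", "cy" (pixels), "pose" (4x4, takes a point from camera to world coordinates). Camera axes: x right, y up, looking along -z (the intrinsics and any distortion apply to the point x, -y, -z); pixel columns grow to the right and rows downward; lengths in m; the calibration is good to about 2 mm. The wrist camera is an equidistant fisheye: a pixel r from the principal point sees the ray r / f radians off the axis. A picture is of the moment at which its call begins: read the wrist's pose just before it. camera_params takes no time and is no camera call; for the wrist camera it gives the pose at the moment of the call.
- manip.close_job(): hands the job in; it is judged then, once.
The state is a dict: "time": time; "joints": joint angles; "qvel": joint speeds; "joint_torque": joint torques, N m; "ee_pos": TCP position; "tool_rot": TCP orientation; "ft_force": force on the tool from outside, world axes, zero at the start; "wrist_torque": the same for the moment, N m; "finger_gap": finger opening in m; "gripper_force": force on a finger pad.
Only numpy, scipy, OpenCV 4.12 (cv2) and the standard library are available. Lean on these libraries where they do the work, as an engineer would, in place of code of your own. Each camera call takes 0.05 s, during which the arm holds its last target. There are 200 camera calls.

### The job

Two square pine skewer handles lie on the shelf; only one of them has a hole wide and deep enough, in one of its ends, for the level steel test pin on the little stand. Find it by sliding that end all the way onto the pin until it meets the post, draw it off again, turn it so that the deep hole faces straight up, and finish still gripping it upright in the air, at least 10 cm clear of everything beneath, so that I can drop a skewer in. Leave the plate, funnel, canister, shaker, lighter and spatula where they are.

Things in the scene. Friction and masses are not known exactly. Their poses are not given: they have to be found in the camera images.
- handle_wide_mid (a point): The handle that fits (about 60 g): a round blind hole, 15 mm wide and 55 mm deep, in the middle of one end. Square pine prism, 90 mm long, 34 x 34 mm, lying on a long side. Point: its centre; x axis along the handle towards the deep-hole end, z up. The other (-x) end has only a dimple of equal width, 8 mm deep, so both ends look alike.
- handle_wide_mouth (a point): Centre of the mouth of the deep hole of the handle that fits, in its end face, 45 mm from the handle's centre.
- handle_tight_mid (a point): The handle that does not fit: its hole, 55 mm deep, is only 9 mm wide. Square pine prism, 90 mm long, 34 x 34 mm, lying on a long side. Point: its centre; x axis along the handle towards the deep-hole end, z up. The other (-x) end has only a dimple of equal width, 8 mm deep, so both ends look alike. It may be moved.
- pin_root (a point): Where the test pin meets its post, 70 mm up. Pin: level steel rod, 10 mm thick, 50 mm long, round tip, along this point's +x (z up). Post: steel, 12 mm along the pin, 26 mm wide, top 80 mm above the shelf, on a fixed wooden foot 70 mm (along the pin) x 80 mm, 16 mm high, centred under it. A handle is home when its end face meets the post, the pin wholly inside it.
- pin_tip (a point): The free tip of the test pin, 50 mm from pin_root.
- plate: White ceramic side plate, 150 mm across, 18 mm high; origin at the centre of its underside. Leave alone.
- funnel: Red plastic funnel standing on its wide rim (90 mm across), 90 mm high; origin at the centre of its underside. Leave alone.
- canister: Closed metal canister, 90 mm across, 130 mm high; origin at the centre of its underside. Leave alone.
- shaker: Small glass shaker with a steel lid, 48 mm across, 85 mm high; origin at the centre of its underside. Leave alone.
- lighter: Black grill lighter lying down, about 215 mm long along its x axis, 26 mm wide, 20 to 27 mm high; origin at the underside near its middle. Leave alone.
- spatula: Spatula lying along its x axis, handle towards -x; low. Leave alone.
Things that resemble listed ones, but are neither listed nor needed, are in the scene too. Leave any pink look-alike of the part that bears handle_wide_mid alone. What is shaped like the part that bears pin_root but orange is not meant.

How it is judged:
By the outcome, as a careful person would: the job done as asked, in the order asked, and still so for the second after the job is handed in, while the arm keeps its last pose, push and grip.
It also fails if it takes over 51 s, if anything falls off the work surface, if the arm or the gripper's body presses on something with over 40 N, if the wrist force passes 120 N, or if a joint passes its speed limit or range.

## Working session

There is one attempt and no reset: what is moved stays moved. The work goes in short steps, Python scripts to look and compute and a shell command to move; the robot and the scene stay as the last step left them, time stands still between calls to the robot, and variables do not carry over. Pictures are saved under pics/ and viewed, at most 10 in all, crops included, and the job is handed in when it is done.

```bash
mkdir -p pics
python3 - <<'E'
from station import manip
import cv2,numpy as np
for n in("scene","top"):
    im=manip.capture(n); cv2.imwrite(f"pics/{n}0.png",cv2.cvtColor(im,cv2.COLOR_RGB2BGR))
    p=manip.camera_params(n); print(n,p)
s=manip.sense(); print(s)
E
```

```text
scene {'fx': 429.1781511954786, 'fy': 429.1781511954786, 'cx': 286.86196107558504, 'cy': 211.35554766692172, 'pose': array([[-0.24487594, -0.614591  ,  0.74987577,  1.4635499 ],
       [ 0.96954277, -0.15901432,  0.18628276,  0.22351769],
       [ 0.00475328,  0.7726528 ,  0.63481104,  0.84758015],
       [ 0.        ,  0.        ,  0.        ,  1.        ]])}
top {'fx': 389.681774162136, 'fy': 389.681774162136, 'cx': 268.5070874283554, 'cy': 209.47625869623556, 'pose': array([[-0.00864447,  0.99604362, -0.08844423,  0.4263399 ],
       [-0.99995814, -0.00834531,  0.00375176, -0.01210838],
       [ 0.00299882,  0.08847296,  0.99607407,  1.50677028],
       [ 0.        ,  0.        ,  0.        ,  1.        ]])}
{'time': 0.1, 'joints': array([ 1.23461301e+00,  1.31099673e-01,  1.48917887e+00, -4.36945691e-05,
        1.52301359e+00, -8.54260452e-02]), 'qvel': array([ 3.02392972e-06, -2.12246478e-03, -3.66523995e-03,  8.34107667e-04,
       -7.25223130e-04,  8.94378170e-04]), 'joint_torque': array([-5.00085189e-04, -5.70955646e+01, -5.01941085e+01, -3.37928213e-04,
        8.32184160e-03, -3.77226945e-05]), 'ee_pos': array([0.1487374 , 0.58079478, 0.25533626]), 'tool_rot': array([[-9.68725292e-01,  2.48135123e-01, -5.19431996e-04],
       [ 2.48135646e-01,  9.68723945e-01, -1.61873626e-03],
       [ 1.01520890e-04, -1.69700035e-03, -9.99998555e-01]]), 'ft_force': array([-0.69313723,  1.15786345, -0.27873917]), 'wrist_torque': array([ 0.01877223, -0.02752632, -0.02020823]), 'gripper_force': 0.0, 'finger_gap': 0.08540783942148912}
```

View pics/scene0.png

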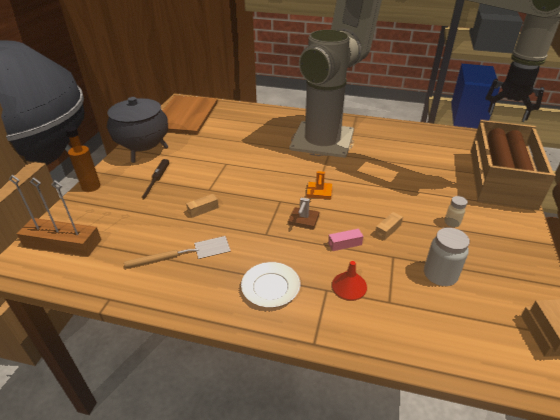

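View pics/top0.png

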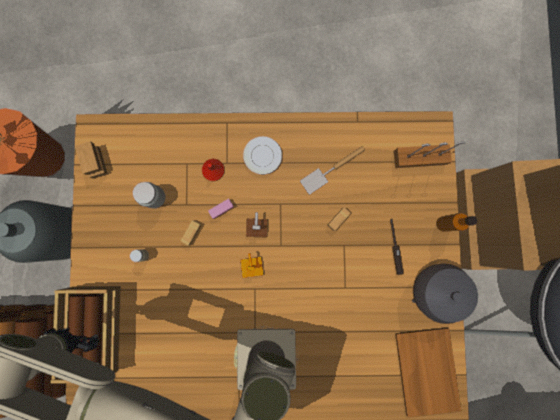

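The scene picture shows the pine handles at about (203,205) and (388,225), with the stand at (305,213). In the top picture the handles are at (340,219) and (191,232), and the stand is at (257,225). The pink and orange look-alikes are at (221,209) and (252,266). Next I'll enlarge these areas.

Run:
```python
import cv2,numpy as np
t=cv2.imread("pics/top0.png"); s=cv2.imread("pics/scene0.png")
R=lambda im,x,y,w,h,k:cv2.resize(im[y:y+h,x:x+w],None,fx=k,fy=k,interpolation=cv2.INTER_CUBIC)
out=np.zeros((600,800,3),np.uint8)
def put(c,x,y): out[y:y+c.shape[0],x:x+c.shape[1]]=c
put(R(t,236,200,40,40,7),0,0)      # top stand  x7
put(R(t,172,214,37,37,7),285,0)    # top left handle
put(R(t,322,202,33,37,7),550,0)    # top right
put(R(s,282,190,45,45,7),0,283)   # scene stand
put(R(s,370,208,35,35,7),320,283)
put(R(s,183,190,35,35,6),567,283)
cv2.imwrite("pics/crop0.png",out)
```

```text
(no output)
```

View pics/crop0.png

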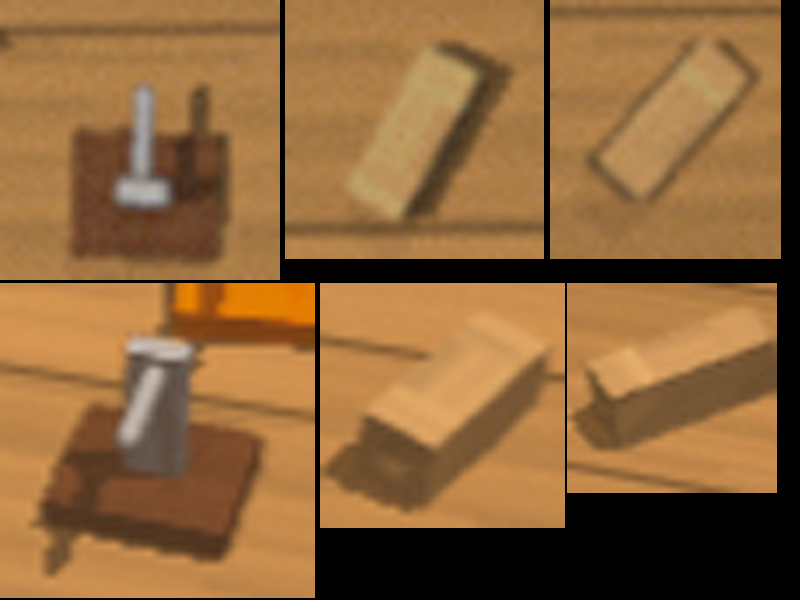

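```bash
cat > h.py <<'E'
from station import manip
import numpy as np, cv2
def ray(n,u,v):
    p=manip.camera_params(n); T=p["pose"]
    d=np.array([(u-p["cx"])/p["fx"],-(v-p["cy"])/p["fy"],-1.]); return T[:3,3],T[:3,:3]@d
def hit(n,u,v,z):
    o,d=ray(n,u,v); return o+d*(z-o[2])/d[2]
def proj(n,P):
    p=manip.camera_params(n);T=p["pose"];c=T[:3,:3].T@(np.array(P)-T[:3,3]);return p["cx"]+p["fx"]*c[0]/-c[2],p["cy"]-p["fy"]*c[1]/-c[2]
E
python3 - <<'E'
from h import *
np.set_printoptions(precision=4,suppress=True)
c=lambda x0,y0,P,k=7:[(x0+(a+.5)/k-.5,y0+(b+.5)/k-.5) for a,b in P]
def show(t,n,pts,z):
    W=np.array([hit(n,*p,z) for p in pts])[:,:2]; print(t,W.tolist() if len(W)<3 else W, W.mean(0)); return W
show("pin","top",c(236,200,[(143,87),(143,178)]),.07)
show("post","top",c(236,200,[(116,178),(170,178),(170,206),(116,206)]),.08)
show("foot","top",c(236,200,[(72,130),(226,133),(220,262),(70,257)]),.016)
def han(t,n,P,x0,y0,k=7):
    W=show(t,n,c(x0,y0,P,k),.034); return W
for t,P,x0,y0 in(("L",[(148,45),(200,72),(120,220),(60,186)],172,214),("R",[(165,38),(205,72),(95,200),(45,158)],322,202)):
    W=han(t,"top",P,x0,y0); a=(W[0]+W[1]-W[2]-W[3])/2; b=(W[0]+W[3]-W[1]-W[2])/2; print("len",np.linalg.norm(a),np.linalg.norm(b),"yaw",np.degrees(np.arctan2(a[1],a[0])))
# scene: left handle top corners, stand
W=han("Lscene","scene",[(157,30),(228,65),(120,163),(45,130)],370,208); 
print("post scene");show("p","scene",c(282,190,[(125,345),(130,358),(190,360),(193,345)]),.08)
print("pin tip scene",hit("scene",*c(282,190,[(127,440-283)])[0],.07))
p=manip.camera_params("wrist");print(p); 
s=manip.sense(); R=s["tool_rot"]; print("cam in tool",R.T@(p["pose"][:3,3]-s["ee_pos"]), R.T@p["pose"][:3,:3])
E
```

```text
pin [[0.5449304737265324, 0.028824304257602573], [0.4968239531549671, 0.02910357906332707]] [0.5209 0.029 ]
post [[0.4965 0.0429]
 [0.4962 0.0147]
 [0.4816 0.0148]
 [0.4818 0.043 ]] [0.489  0.0289]
foot [[ 0.5261  0.0694]
 [ 0.5237 -0.0149]
 [ 0.4533 -0.0111]
 [ 0.4567  0.0707]] [0.49   0.0285]
L [[0.5195 0.2694]
 [0.5047 0.2412]
 [0.4255 0.2836]
 [0.444  0.3161]] [0.4734 0.2776]
len 0.08929756542773007 0.03458795216436098 yaw -29.918095176739715
R [[ 0.5641 -0.3088]
 [ 0.5454 -0.3301]
 [ 0.4766 -0.2688]
 [ 0.4995 -0.2423]] [ 0.5214 -0.2875]
len 0.09240765913017973 0.03165098457527883 yaw -43.79210183707409
Lscene [[0.4261 0.2894]
 [0.4422 0.3198]
 [0.516  0.2801]
 [0.5032 0.2489]] [0.4719 0.2846]
post scene
p [[0.6584 0.0578]
 [0.6648 0.0612]
 [0.6603 0.083 ]
 [0.6521 0.0824]] [0.6589 0.0711]
pin tip scene [0.5387 0.0315 0.07  ]
{'fx': 325.19226210127806, 'fy': 325.19226210127806, 'cx': 275.4750737286436, 'cy': 208.56101610549808, 'pose': array([[ 0.2491, -0.932 , -0.2633,  0.0821],
       [ 0.9685,  0.2394,  0.0689,  0.598 ],
       [-0.0012, -0.2721,  0.9623,  0.3734],
       [ 0.    ,  0.    ,  0.    ,  1.    ]])}
cam in tool [ 0.0688 -0.     -0.1181] [[-0.001   0.9622  0.2722]
 [ 1.      0.0011 -0.0002]
 [-0.0005  0.2722 -0.9622]]
```

```bash
cat >> h.py <<'E'
from scipy.spatial.transform import Rotation as Ro
def down(yaw):
    c,s=np.cos(np.radians(yaw)),np.sin(np.radians(yaw)); return np.array([[c,s,0],[s,-c,0],[0,0,-1.]])
def go(pos,R):
    s=manip.sense();A=s["tool_rot"];d=np.array(pos)-s["ee_pos"]
    print("t",round(s["time"],2),"turn",Ro.from_matrix(A.T@R).as_rotvec().round(4),"shift cm before turn",(A.T@d*100).round(2),"after turn",(R.T@d*100).round(2))
E
python3 - <<'E'
from h import *
for n,u,v,z in(("shaker",139,256,.085),("canister",148,195,.13)): print(n,hit("top",u,v,z))
go([.365,.34,.12],down(150))
E
```

```text
shaker [0.38739691 0.45291658 0.085     ]
canister [0.6038466  0.41069825 0.13      ]
t 0.1 turn [-1.700e-03  1.000e-04  2.728e-01] shift cm before turn [-26.93 -17.94  13.56] after turn [-30.77 -10.04  13.53]
```

```bash
python3 -m handwheel '[0,0,0,-4.5,-3,1,1, 0,0,0,-4.5,-3,1,1, 0,0,0,-4.5,-3,2,1, 0,0,0,-4.5,-3,3,1, 0,0,0,-4.5,-3,3.3,1, 0,0,0,-4.4,-2.9,3.3,1, 0,0,0.136,0,0,0,1, 0,0,0.136,0,0,0,1, 0,0,0,0,0,0,1]'
python3 - <<'E'
from h import *
go([.365,.34,.12],down(150))
im=manip.capture("wrist"); cv2.imwrite("pics/w1.png",cv2.cvtColor(im,cv2.COLOR_RGB2BGR))
E
```

```text
time: 1.23
ee_pos: [0.3644, 0.3412, 0.1203]
tool_rot: [[-0.867, 0.499, -0.001], [0.499, 0.867, -0.001], [0.0, -0.001, -1.0]]
ft_force: [-0.3, 0.4, -0.4]
finger_gap: 0.0855
gripper_force: 0.0
t 1.23 turn [-0.0008 -0.0003  0.0012] shift cm before turn [-0.11 -0.08  0.03] after turn [-0.11 -0.08  0.03]
```

View pics/w1.png

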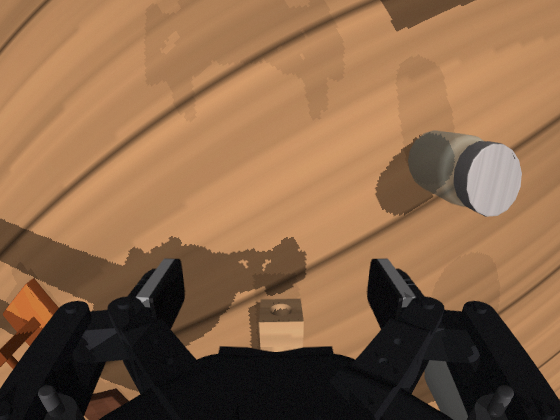

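The end face of handle L is at about (281,308). It's about 44 px wide and the hole is about 19 px wide, which makes the hole about 15 mm. I'll check that in a zoom.

Run:
```python
import cv2
im=cv2.imread("pics/w1.png")[285:360,235:325]; cv2.imwrite("pics/w1z.png",cv2.resize(im,None,fx=8,fy=8,interpolation=cv2.INTER_CUBIC))
```

```text
(no output)
```

View pics/w1z.png

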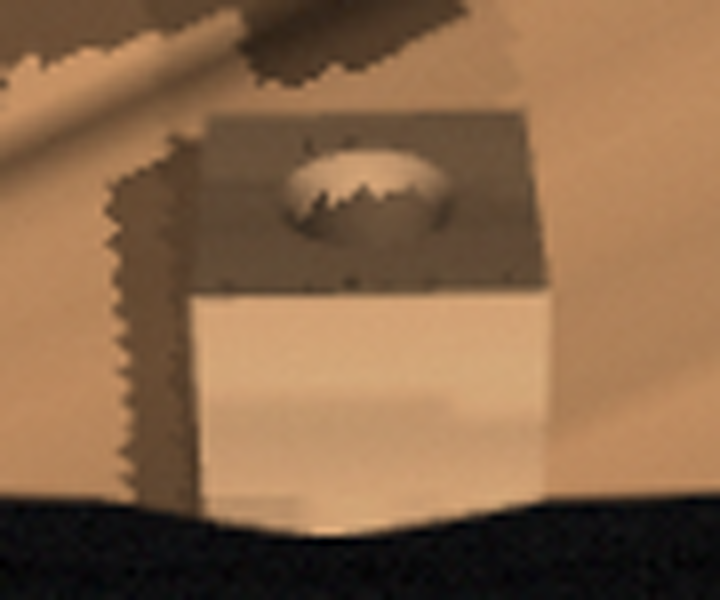

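Hole width to face width is about 165/345, or about 15–16 mm, so L is the wide handle. Next I'll locate it from the end-face corners in the crop: top edge (192,293)–(550,293), bottom edge (207,112)–(525,112).

```bash
cat >> h.py <<'E'
def whit(u,v,z):
    p=manip.camera_params("wrist");T=p["pose"];x,y=u-p["cx"],v-p["cy"];r=np.hypot(x,y);th=r/p["fx"]
    d=T[:3,:3]@np.array([np.sin(th)*x/r,-np.sin(th)*y/r,-np.cos(th)]);o=T[:3,3];return o+d*(z-o[2])/d[2]
E
python3 - <<'E'
from h import *
f=lambda a,b:(235+(a+.5)/8-.5,285+(b+.5)/8-.5)
t=[whit(*f(192,293),.034),whit(*f(550,293),.034)];b=[whit(*f(207,112),0),whit(*f(525,112),0)]
s=[whit(*f(200,480),.034),whit(*f(546,480),.034)]
for P in(t,b,s):
    d=P[1]-P[0];print(P[0].round(4),P[1].round(4),np.linalg.norm(d).round(4),"face yaw",np.degrees(np.arctan2(d[1],d[0])),"mid",(P[0]+P[1])/2)
m=(t[0]+t[1]+b[0]+b[1])/4
for i in(0,1):
  e=s[i]-t[i];print("side yaw",np.degrees(np.arctan2(e[1],e[0])))
for y in(-29,-30,-31): print("centre",m[:2]+.045*np.array([np.cos(np.radians(y)),np.sin(np.radians(y))]))
go([.4734,.2805,.12],down(150))
E
```

```text
[0.4256 0.2916 0.034 ] [0.4426 0.321  0.034 ] 0.034 face yaw 59.89157036530294 mid [0.43410365 0.30629535 0.034     ]
[0.4259 0.2914 0.    ] [0.4429 0.3208 0.    ] 0.0339 face yaw 59.97876268695645 mid [0.43437922 0.30609005 0.        ]
[0.4461 0.28   0.034 ] [0.4634 0.3098 0.034 ] 0.0344 face yaw 59.802164798934356 mid [0.45472888 0.29491982 0.034     ]
side yaw -29.38716367879837
side yaw -28.370717137868223
centre [0.47359932 0.28437627]
centre [0.47321258 0.2836927 ]
centre [0.47281396 0.28301599]
t 1.27 turn [-0.0005 -0.0002  0.0037] shift cm before turn [-12.49   0.12   0.04] after turn [-12.49   0.17   0.05]
```

```bash
python3 - <<'E'
from h import *
go([.4732,.2837,.027],down(150))
E
python3 -m handwheel '[0,0,0,-4.1,0,0,1, 0,0,0,-4.1,0,0,1, 0,0,0,-4.15,0.5,0,1, 0,0,0,0,0,0,1]'
python3 - <<'E'
from h import *
go([.4732,.2837,.027],down(150))
E
```

```text
t 1.27 turn [-0.0005 -0.0002  0.0037] shift cm before turn [-12.31   0.4    9.34] after turn [-12.31   0.44   9.35]
time: 1.78
ee_pos: [0.4761, 0.2833, 0.121]
tool_rot: [[-0.867, 0.499, 0.001], [0.499, 0.867, 0.0], [-0.001, 0.001, -1.0]]
ft_force: [-0.7, 0.0, -0.3]
finger_gap: 0.0854
gripper_force: 0.0
t 1.77 turn [0.0006 0.001  0.0015] shift cm before turn [ 0.28 -0.12  9.4 ] after turn [ 0.27 -0.11  9.4 ]
```

```bash
python3 -m handwheel '[0,0,0,0,0,3,1, 0,0,0,0,0,3,1, 0,0,0,0,0,2,1, 0,0,0,0,0,1.3,1, 0,0,0,0,0,0,1, 0,0,0,0,0,0,1]'
python3 - <<'E'
from h import *
go([.4732,.2837,.027],down(150))
E
```

```text
time: 2.52
ee_pos: [0.4748, 0.2847, 0.0288]
tool_rot: [[-0.867, 0.499, 0.001], [0.499, 0.867, 0.001], [-0.001, 0.001, -1.0]]
ft_force: [0.0, 0.0, 0.5]
finger_gap: 0.085
gripper_force: 0.0
t 2.52 turn [0.0013 0.0009 0.0012] shift cm before turn [ 0.09 -0.17  0.18] after turn [ 0.09 -0.17  0.18]
```

```bash
python3 -m handwheel '[0,0,0,0.1,-0.15,0.15,1, 0,0,0,0,0,0,0, 0,0,0,0,0,0,0, 0,0,0,0,0,0,0, 0,0,0,0,0,0,0, 0,0,0,0,0,0,0, 0,0,0,0,0,0,0, 0,0,0,0,0,0,0]' 60
python3 -m handwheel '[0,0,0,0,0,-3,0, 0,0,0,0,0,-3,0, 0,0,0,0,0,-3,0, 0,0,0,0,0,-3,0, 0,0,0,0,0,0,0]'
python3 - <<'E'
from h import *
go([.63,.029,.12],down(180))
E
```

```text
time: 3.52
ee_pos: [0.4728, 0.2837, 0.0266]
tool_rot: [[-0.866, 0.499, 0.001], [0.499, 0.866, 0.0], [-0.0, 0.001, -1.0]]
ft_force: [-0.3, 0.3, 5.1]
finger_gap: 0.0331
gripper_force: 60.2
time: 4.15
ee_pos: [0.4737, 0.2842, 0.1485]
tool_rot: [[-0.866, 0.499, 0.004], [0.499, 0.866, 0.002], [-0.002, 0.003, -1.0]]
ft_force: [0.6, -0.6, -1.1]
finger_gap: 0.0334
gripper_force: 59.8
t 4.15 turn [ 0.0028  0.0032 -0.5227] shift cm before turn [-26.27 -14.32   2.86] after turn [-15.63 -25.52   2.85]
```

```bash
python3 -m handwheel '[0,0,0,-4.4,-2.4,0,0, 0,0,0,-4.4,-2.4,0,0, 0,0,0,-4.4,-2.4,0,0, 0,0,0,-4.4,-2.4,0,0, 0,0,0,-4.4,-2.4,0,0, 0,0,0,-4.3,-2.3,0,0]'
python3 -m handwheel '[0,0,-0.131,0,0,0,0, 0,0,-0.131,0,0,0,0, 0,0,-0.131,0,0,0,0, 0,0,-0.131,0,0,0,0, 0,0,0,0,0,0,0, 0,0,0,0,0,0,0]'
python3 - <<'E'
from h import *
go([.63,.029,.0796],down(180))
im=manip.capture("wrist"); cv2.imwrite("pics/w2.png",cv2.cvtColor(im,cv2.COLOR_RGB2BGR))
E
```

```text
time: 4.9
ee_pos: [0.6284, 0.0268, 0.1437]
tool_rot: [[-0.866, 0.499, -0.003], [0.499, 0.866, 0.0], [0.003, -0.001, -1.0]]
ft_force: [-0.3, 0.1, -0.8]
finger_gap: 0.0333
gripper_force: 59.8
time: 5.65
ee_pos: [0.6283, 0.0283, 0.145]
tool_rot: [[-1.0, 0.002, -0.002], [0.002, 1.0, 0.0], [0.002, 0.0, -1.0]]
ft_force: [0.2, 0.6, -1.2]
finger_gap: 0.0335
gripper_force: 59.6
t 5.65 turn [ 0.0001 -0.0018 -0.0017] shift cm before turn [-0.18  0.07  6.54] after turn [-0.17  0.07  6.54]
```

View pics/w2.png

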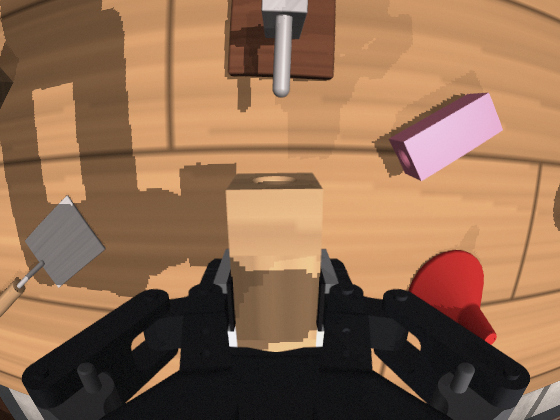

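The pin runs from about (284,20) to a tip at about (281,96). The near end of the handle has its edges at (229..321,187). I'll enlarge it.

Run:
```python
import cv2
im=cv2.imread("pics/w2.png")[0:200,215:335]
a=cv2.resize(im[0:105,30:110],None,fx=5,fy=5,interpolation=cv2.INTER_CUBIC);b=cv2.resize(im[160:200],None,fx=6.6,fy=6.6,interpolation=cv2.INTER_CUBIC)[:,:]
import numpy as np
o=np.zeros((600,800,3),np.uint8);o[:525,:400]=a;
b=cv2.resize(im[165:195,5:115],None,fx=3.6,fy=3.6,interpolation=cv2.INTER_CUBIC);o[:b.shape[0],402:402+b.shape[1]]=b
cv2.imwrite("pics/w2z.png",o);print(b.shape)
```

```text
(108, 396, 3)
```

View pics/w2z.png

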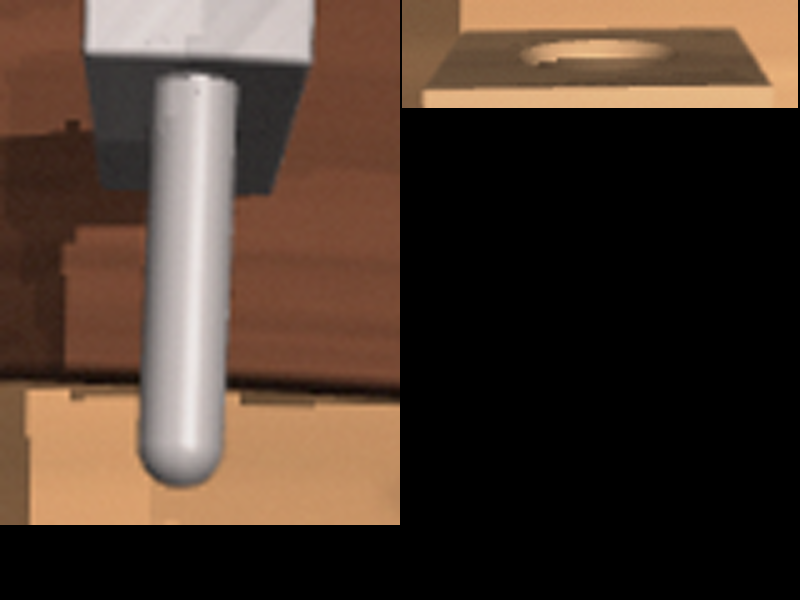

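Run:
```python
from h import *
np.set_printoptions(precision=4,suppress=True)
f=lambda a,b:(245+(a+.5)/5-.5,(b+.5)/5-.5); g=lambda a,b:(220+(a-402+.5)/3.6-.5,165+(b+.5)/3.6-.5)
p1=whit(*f(181,440),.07);p2=whit(*f(195.5,85),.07);d=p1-p2;print(p1,p2,"pin yaw",np.degrees(np.arctan2(d[1],d[0])))
print("tip",whit(*f(181,487),.07))
q=[whit(*f(86,58),.08),whit(*f(311,63),.08)];e=q[0]-q[1];print("post front",*q,np.linalg.norm(e),"normal yaw",np.degrees(np.arctan2(e[1],e[0])))
zc=manip.sense()["ee_pos"][2]-.0096;t=[whit(*g(424,90),zc+.017),whit(*g(772,88),zc+.017)];e=t[1]-t[0];print("end top",*t,np.linalg.norm(e),np.degrees(np.arctan2(e[1],e[0])),"mid",(t[0]+t[1])/2)
b=[whit(*g(462,30),zc-.017),whit(*g(735,28),zc-.017)];print("end bottom",*b,(b[0]+b[1])/2)
print("hole",whit(*g(596,53),zc)); print(manip.sense()["ee_pos"])
```

```text
[0.5409 0.0315 0.07  ] [0.4966 0.0334 0.07  ] pin yaw -2.377968088587618
tip [0.5465 0.0315 0.07  ]
post front [0.4964 0.0208 0.08  ] [0.4968 0.0461 0.08  ] 0.025297548734257963 normal yaw -90.88373081734984
end top [0.584  0.0108 0.1527] [0.5839 0.0447 0.1527] 0.033929014601212844 90.19467321229995 mid [0.584  0.0278 0.1527]
end bottom [0.5838 0.0106 0.1187] [0.5836 0.0449 0.1187] [0.5837 0.0277 0.1187]
hole [0.5836 0.0275 0.1357]
[0.6285 0.0283 0.1453]
```

```bash
python3 -m handwheel '[0,0,0.035,0,0,2,0, 0,0,0,0.8,0.1,2,0, 0,0,0,0.9,0.1,1.5,0, 0,0,0,0,0,1,0, 0,0,0,0,0,0,0, 0,0,0,0,0,0,0]'
python3 - <<'E'
from h import *
go([.611,.030,.0796],down(178))
im=manip.capture("wrist")[:,:,::-1][60:210,225:335]; cv2.imwrite("pics/w3.png",cv2.resize(im,None,fx=4,fy=4,interpolation=cv2.INTER_CUBIC))
E
```

```text
time: 6.45
ee_pos: [0.6128, 0.0308, 0.0821]
tool_rot: [[-0.999, 0.034, 0.001], [0.034, 0.999, -0.0], [-0.001, -0.0, -1.0]]
ft_force: [-0.5, -1.1, -0.2]
finger_gap: 0.0329
gripper_force: 59.7
t 6.45 turn [-0.      0.0014  0.0009] shift cm before turn [ 0.18 -0.08  0.24] after turn [ 0.18 -0.08  0.25]
```

View pics/w3.png

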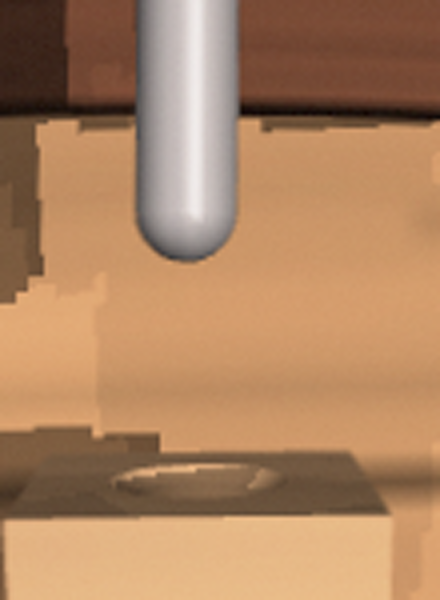

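Run:
```python
from h import *
f=lambda a,b:(225+(a+.5)/4-.5,60+(b+.5)/4-.5)
s=manip.sense();zc=s["ee_pos"][2]-.0096
A=whit(*f(187,200),.07);B=whit(*f(188.5,20),.07);tip=whit(*f(187,262),.07)
C=whit(*f(197.5,482),zc);D=(whit(*f(5,518),zc+.017)+whit(*f(390,516),zc+.017))/2
T=lambda P:(s["tool_rot"].T@(P-s["ee_pos"])*1000).round(2)
print("tool mm: pin",T(A),T(B),"tip",T(tip),"hole",T(C),"end",T(D),s["ee_pos"])
```

```text
tool mm: pin [72.55 -1.64 12.17] [90.77 -1.47 12.13] tip [66.34 -1.66 12.18] hole [44.53 -0.64  9.52] end [44.72 -0.59 -7.49] [0.61296581 0.03076869 0.08230642]
```

```bash
python3 -m handwheel '[0,0,0,0,-0.1,0.2,0, 0,0,0,0,0,0,0, 0,0,0,0,0,0,0]'; python3 -m handwheel '[0,0,0,1,0,0.05,0, 0,0,0,1,0,0,0, 0,0,0,0.6,0,0,0, 0,0,0,0,0,0,0, 0,0,0,0,0,0,0]'
```

```text
time: 6.88
ee_pos: [0.612, 0.0298, 0.0793]
tool_rot: [[-0.999, 0.034, 0.0], [0.034, 0.999, -0.0], [-0.0, -0.0, -1.0]]
ft_force: [0.7, -0.4, -1.5]
finger_gap: 0.0334
gripper_force: 59.7
time: 7.5
ee_pos: [0.5862, 0.0307, 0.079]
tool_rot: [[-0.999, 0.034, 0.001], [0.034, 0.999, -0.0], [-0.001, -0.0, -1.0]]
ft_force: [0.3, -0.5, -0.4]
finger_gap: 0.0329
gripper_force: 59.7
```

```bash
python3 -m handwheel '[0,0,0,0.4,0,-0.05,0, 0,0,0,0.4,0,0,0, 0,0,0,0.2,0,0,0, 0,0,0,0,0,0,0, 0,0,0,0,0,0,0]'
```

```text
time: 8.12
ee_pos: [0.5761, 0.0311, 0.0793]
tool_rot: [[-0.999, 0.034, 0.0], [0.034, 0.999, 0.0], [-0.0, 0.0, -1.0]]
ft_force: [0.3, 0.4, -0.5]
finger_gap: 0.0334
gripper_force: 59.7
```

No force 15 mm past the tip, so this is the deep end. Carrying on until it's home.

```bash
python3 -m handwheel '[0,0,0,0.7,0,0,0, 0,0,0,0.8,0,0,0, 0,0,0,0.8,0,0,0, 0,0,0,0.7,0,0,0, 0,0,0,0,0,0,0, 0,0,0,0,0,0,0]'; python3 -m handwheel '[0,0,0,0.3,0,0,0, 0,0,0,0.2,0,0,0, 0,0,0,0,0,0,0, 0,0,0,0,0,0,0]'
```

```text
time: 8.88
ee_pos: [0.5462, 0.0321, 0.0794]
tool_rot: [[-0.999, 0.034, 0.001], [0.034, 0.999, -0.0], [-0.001, 0.0, -1.0]]
ft_force: [0.4, -0.2, -1.0]
finger_gap: 0.0332
gripper_force: 59.7
time: 9.38
ee_pos: [0.5414, 0.0322, 0.0794]
tool_rot: [[-0.999, 0.034, 0.001], [0.034, 0.999, -0.0], [-0.001, -0.0, -1.0]]
ft_force: [3.5, -0.5, -1.8]
finger_gap: 0.0331
gripper_force: 59.8
```

```bash
python3 -m handwheel '[0,0,0,0.1,0,0,0, 0,0,0,0.1,0,0,0, 0,0,0,0,0,0,0, 0,0,0,0,0,0,0]'
```

```text
time: 9.88
ee_pos: [0.5413, 0.0322, 0.08]
tool_rot: [[-0.999, 0.034, 0.005], [0.034, 0.999, -0.0], [-0.005, 0.0, -1.0]]
ft_force: [12.2, 0.6, -7.5]
finger_gap: 0.0331
gripper_force: 60.4
```

Home: the arm stopped at x = 0.5413, as predicted, against 12 N. Now I'll draw it off.

```bash
python3 -m handwheel '[0,0,0,-0.5,0,0,0, 0,0,0,-1,0,0,0, 0,0,0,-1.2,0,0,0, 0,0,0,-1.2,0,0,0, 0,0,0,-1.2,0,0,0, 0,0,0,-1.2,0,0,0, 0,0,0,-1.2,0,0,0, 0,0,0,-1.0,0,0,0, 0,0,0,0,0,0,0, 0,0,0,0,0,0,0]'
python3 -m handwheel '[0,0,0,0,0,-3,0, 0,0,0,0,0,-4,0, 0,0,0,0,0,-5,0, 0,0,0,0,0,-5,0, 0,0,0,0,0,-5,0, 0,0,0,0,0,-4,0, 0,0,0,0,0,0,0, 0,0,0,0,0,0,0]'
```

```text
time: 11.12
ee_pos: [0.6237, 0.0294, 0.079]
tool_rot: [[-0.999, 0.034, -0.001], [0.034, 0.999, -0.0], [0.001, -0.0, -1.0]]
ft_force: [-0.4, -0.1, -0.9]
finger_gap: 0.0329
gripper_force: 61.4
time: 12.12
ee_pos: [0.6235, 0.0295, 0.3384]
tool_rot: [[-0.999, 0.034, -0.001], [0.034, 0.999, 0.0], [0.001, 0.0, -1.0]]
ft_force: [0.0, 0.2, -1.1]
finger_gap: 0.0333
gripper_force: 61.4
```

```bash
python3 -m handwheel '[0,0,0.17,0,0,0,0, 0,0,0.17,0,0,0,0, 0,0,0.17,0,0,0,0, 0,0,0.17,0,0,0,0, 0,0,0.17,0,0,0,0, 0,0,0.17,0,0,0,0, 0,0,0.17,0,0,0,0, 0,0,0.17,0,0,0,0, 0,0,0.17,0,0,0,0, 0,0,0.17,0,0,0,0]'
python3 -m handwheel '[0,0,0.17,0,0,0,0, 0,0,0.17,0,0,0,0, 0,0,0.17,0,0,0,0, 0,0,0.17,0,0,0,0, 0,0,0.17,0,0,0,0, 0,0,0.17,0,0,0,0, 0,0,0.17,0,0,0,0, 0,0,0.17,0,0,0,0, 0,0,0,0,0,0,0]'
```

```text
time: 13.38
ee_pos: [0.623, 0.0295, 0.3364]
tool_rot: [[0.168, 0.986, -0.004], [0.986, -0.168, 0.0], [-0.001, -0.004, -1.0]]
ft_force: [-0.2, -0.4, -0.8]
finger_gap: 0.0333
gripper_force: 61.5
time: 14.5
ee_pos: [0.6231, 0.0295, 0.3369]
tool_rot: [[0.999, 0.049, -0.004], [0.049, -0.999, 0.0], [-0.004, -0.0, -1.0]]
ft_force: [0.1, 0.9, -1.6]
finger_gap: 0.0332
gripper_force: 61.5
```

```bash
python3 -m handwheel '[0,0.15,0,0,0,0,0, 0,0.15,0,0,0,0,0, 0,0.15,0,0,0,0,0, 0,0.15,0,0,0,0,0, 0,0.15,0,0,0,0,0]'
python3 -m handwheel '[0,0.15,0,0,0,0,0, 0,0.15,0,0,0,0,0, 0,0.15,0,0,0,0,0, 0,0.15,0,0,0,0,0, 0,0.15,0,0,0,0,0, 0,0.07,0,0,0,0,0, 0,0,0,0,0,0,0, 0,0,0,0,0,0,0]'
python3 - <<'E'
from h import *
s=manip.sense();x=s["tool_rot"][:,0];y=s["tool_rot"][:,1]
R=np.array([[0,0,1],[0,-1,0],[1,0,0.]]);print(s["tool_rot"].round(4)); z=s["tool_rot"][:,2].copy();z[2]=0;z/=np.linalg.norm(z);X=np.array([0,0,1.]);go(s["ee_pos"],np.stack([X,np.cross(z,X),z],1))
print(s["joints"].round(2))
E
```

```text
time: 15.12
ee_pos: [0.6234, 0.0295, 0.3385]
tool_rot: [[0.728, 0.051, 0.684], [0.04, -0.999, 0.033], [0.685, 0.003, -0.729]]
ft_force: [0.4, 0.2, -1.2]
finger_gap: 0.0331
gripper_force: 61.4
time: 16.12
ee_pos: [0.6268, 0.0526, 0.3412]
tool_rot: [[0.25, 0.115, 0.961], [0.015, -0.993, 0.115], [0.968, -0.014, -0.25]]
ft_force: [0.0, 0.1, -0.8]
finger_gap: 0.0333
gripper_force: 61.5
[[ 0.2498  0.1147  0.9615]
 [ 0.0152 -0.9933  0.1146]
 [ 0.9682 -0.014  -0.2499]]
t 16.12 turn [ 0.0018  0.2525 -0.0144] shift cm before turn [0. 0. 0.] after turn [0. 0. 0.]
[-0.13 -0.68  2.47  1.4   0.24  0.13]
```

```bash
python3 -m handwheel '[0,0,0,0.6,0.2,2,0, 0,0,0,0.6,0.2,2,0, 0,0,0,0.6,0.2,2,0, 0,0,0,0.6,0.2,2,0, 0,0,0,0,0,0,0, 0,0,0,0,0,0,0]'
cat > f.py <<'E'
from h import *
s=manip.sense(); z=s["tool_rot"][:,2].copy();z[2]=0;z/=np.linalg.norm(z);X=np.array([0,0,1.]);go(s["ee_pos"],np.stack([X,np.cross(z,X),z],1))
print(s["joints"].round(3))
E
python3 f.py; python3 -m handwheel '[0,0.05,0,0,0,0,0, 0,0.05,0,0,0,0,0, 0,0,0,0,0,0,0, 0,0,0,0,0,0,0]'; python3 f.py
```

```text
time: 16.88
ee_pos: [0.7105, 0.0543, 0.3451]
tool_rot: [[0.249, 0.115, 0.962], [0.014, -0.993, 0.115], [0.968, -0.015, -0.249]]
ft_force: [0.1, -0.5, -0.6]
finger_gap: 0.0334
gripper_force: 61.5
t 16.88 turn [ 0.0019  0.2513 -0.0154] shift cm before turn [0. 0. 0.] after turn [0. 0. 0.]
[-0.094 -0.341  2.24   1.897  0.218 -0.371]
time: 17.38
ee_pos: [0.7105, 0.0551, 0.3453]
tool_rot: [[0.158, 0.117, 0.98], [0.003, -0.993, 0.118], [0.987, -0.016, -0.157]]
ft_force: [0.1, 0.3, -0.9]
finger_gap: 0.0335
gripper_force: 61.5
t 17.38 turn [ 0.0013  0.1579 -0.0163] shift cm before turn [0. 0. 0.] after turn [0. 0. 0.]
[-0.096 -0.309  2.277  2.393  0.317 -0.866]
```

Good: j4 is rolling round to π, so I'll finish the tilt.

```bash
python3 -m handwheel '[0,0.05,0,0,0,0,0, 0,0.05,0,0,0,0,0, 0,0.055,-0.016,0,0,0,0, 0,0,0,0,0,0,0, 0,0,0,0,0,0,0]'; python3 f.py
```

```text
time: 18.0
ee_pos: [0.711, 0.0552, 0.3458]
tool_rot: [[0.003, 0.118, 0.993], [-0.0, -0.993, 0.118], [1.0, -0.001, -0.003]]
ft_force: [-0.4, 0.5, -0.8]
finger_gap: 0.033
gripper_force: 61.5
t 18.0 turn [ 0.      0.0026 -0.0005] shift cm before turn [0. 0. 0.] after turn [0. 0. 0.]
[-0.097 -0.208  2.308  2.732  0.565 -1.219]
```

```bash
python3 -m handwheel '[0,0,0,0,0,0,0, 0,0,0,0,0,0,0, 0,0,0,0,0,0,0, 0,0,0,0,0,0,0]'; python3 f.py
python3 - <<'E'
from h import *
a=cv2.resize(manip.capture("scene")[:,:,::-1][60:310,130:480],None,fx=2,fy=2,interpolation=cv2.INTER_CUBIC);cv2.imwrite("pics/s9.png",a)
E
```

```text
time: 18.5
ee_pos: [0.7108, 0.0548, 0.3452]
tool_rot: [[0.002, 0.117, 0.993], [-0.0, -0.993, 0.117], [1.0, -0.0, -0.002]]
ft_force: [0.7, -0.4, -0.8]
finger_gap: 0.0332
gripper_force: 61.5
t 18.5 turn [ 0.      0.002  -0.0004] shift cm before turn [0. 0. 0.] after turn [0. 0. 0.]
[-0.097 -0.207  2.309  2.736  0.567 -1.223]
```

View pics/s9.png

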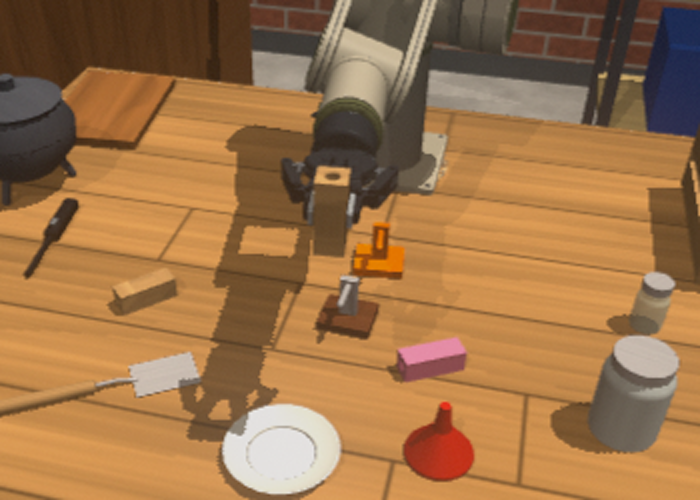

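The handle is held upright at about (332,210) in this crop, with its hole on top at (333,177). Everything else is where it was, so I'm handing in.

```bash
python3 -c "
from station import manip
print(manip.close_job())"
```

```text
the job is handed in; nothing more can be done
None
```

The handle that fits went all the way onto the pin to the post and was drawn off; it is now held upright, deep hole facing up, about 30 cm above the shelf, and the job was handed in at about 18.6 s.

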